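Reset the repeat stop on a block-printing rail

ROBOT

A 6-joint arm with a two-finger parallel gripper is mounted at the origin on the work surface. World frame = base frame: x ahead of the robot, y to its left, z up, the work surface at z = 0. Lengths are in m, angles in rad, forces in N, time in s.
With the tool pointing down it reaches from about 0.375 to 0.9 m from the base axis. Payload 3.1 kg.
Tool frame: the origin (TCP) lies between the finger pads, 19 mm behind the fingertips; this is the grasp point; z points along the fingers, y is the line along which they close (so a half turn about z gives the same grasp; the last joint's range is limited). The gripper opens to 87 mm and grips with 3 to 60 N. Pads are 19 mm wide; open, the fingers measure 117 mm over their backs; the gripper's body (75 mm by 190 mm) begins 51 mm behind the grasp point.
Start: joints at [1.042, 0.527, 1.433, -0, 1.181, -0.178], TCP at [0.214, 0.587, 0.241] pointing down, gripper open.
Joint ranges: [-3.08, 3.08], [-0.75, 2.2], [0.22, 2.44], [-1.43, 4.57], [0, 2.65], [-2.85, 2.85]. Speed limits (rad/s): [2.79, 2.79, 3.14, 3.14, 3.14, 3.14].

INTERFACE

Orientations are given as a unit quaternion [x, y, z, w].
In Python, from rig import get_obs, cams, job gives the robot as it stands.
- The arm moves only by the tool servo_tool, never from a script. Its argument "moves" is text: rows parted by semicolons, each of 5 numbers parted by spaces: the shift along the tool's x, y, z in m, then the turn about the tool's z in degrees, then the finger opening in m, from 0 to 0.087. In form: dx dy dz spin claw; .... A call has 1 to 10 rows; each row is the pose to reach, as a shift and turn from the pose commanded when the call began, along the tool's axes at that moment; what a row does not reach only later rows make up. A row lasts 1/12 s, in which the tool goes at most 41.7 mm and 7.16 degrees, less where a joint would pass 70% of its speed; a pose out of reach is approached as far as the arm can. A call with a gripper value outside its range is refused whole. The fingers move at their own pace and stop on an object; "grip_force" is the grip in N (left out, the last holds). Time passes only in rows, so rows that repeat a pose let the fingers close. It gives the time, the measured TCP pose, the force, the opening and the grip force at its end, in the units of the state.
- get_obs(): the state, without advancing time (a new reading comes with each control period).
- cams.camera(name): name is "scene" or "top"; returns the picture (400x640x3 uint8, blue, green, red); there is no depth.
- cams.camera_model(name): a dict with "fx", "fy", "cx", "cy" (pixels), "dist" ([k1, k2, p1, p2, k3] as OpenCV has them; the pictures are not rectified), "R" (3x3) and "t" (3): a world point X has camera coordinates R X + t. Camera axes: x right, y down, z forward; pixel columns grow to the right and rows downward; lengths in m; the calibration is good to about 2 mm. A picture is of the moment at which its call begins. camera_model takes no time and is no camera call.
- job.hand_in(): hands the job in; it is judged then, once.
The state is a dict: "time": time; "q": joint angles; "joint_velocities": joint speeds; "joint_torque": joint torques, N m; "position": TCP position; "tool_rot": TCP orientation; "ft_force": force on the tool from outside, world axes, zero at the start; "moment": the same for the moment, N m; "grip_width": finger opening in m; "grip_force": force on a finger pad.
Only numpy, scipy, OpenCV 4.12 (cv2) and the standard library are available. Lean on these libraries where they do the work, as an engineer would, in place of code of your own. Each camera call takes 0.05 s, during which the arm holds its last target. There are 200 camera calls.

TASK

Set the sliding repeat stop on the printing table's rail for the next pattern: free it with its red clamp knob, slide it until its brass pointer lines up with the red marker on the ledge (not the blue one), and then lock it there by tightening the knob until it binds firmly, without forcing it. Let go at the end, and leave the printing blocks and other things on the table where they are.

Things in the scene. Friction and masses are not known exactly. Their poses are not given: they have to be found in the camera images.
- rail: Fixed wooden beam, 620 mm long (its y), 70 wide (its x, away from the robot), 38 high, with a pale scale ledge 45 wide, 34 high on its far side. Origin: centre of its underside, at table height. A 16 mm steel tube runs along it overhead, 295 mm up and 5 mm to the robot's side of the centre line, on posts 295 mm left and right of the origin; it bars an upright gripper from the knob.
- stop: Sliding stop: grey carriage 78 (x) by 84 mm (y), 105 mm high, with a brass plate on its far side; carries the knob, screw and brake shoe. Slides along the rail's y only, 150 mm either way from the rail's centre, 1.5 N of friction when free. Origin: at table height under its middle; axes as the rail's. Red marker is 50 to 140 mm away at the start, left or right.
- knob (a joint): Angle of the red clamp knob (rad), growing as it is tightened: clockwise, looking at its outer face. 0 is fully backed out, 6 the end of the thread. Tight at the start, at 2.5 to 3.9. It turns with a steady 0.3 N m while loose; once the shoe meets the strip the torque to tighten grows by about 1 N m per rad. Right is 0.3 to 0.5 N m more than when loose; 0.7 more is forcing it.
- knob_grip (a point): Where to put the TCP: on the knob's axis, 6 mm below its outer face, about 120 mm above the table. z: out along the axis, which leans 30 degrees from vertical towards the robot (the rail's -x). x: along the white line on the black cap; turns with the knob. The knob is a red eight-sided prism, 46 mm across flats, 26 mm thick; flats face along x and every 45 degrees from it.
- pointer (a point): Tip of the stop's brass pointer, 4 mm wide, on the stop's far side, 47 mm above the table, over the ledge, in line with the stop's middle (59 mm along x from the stop's origin). Axes as the rail's.
- red_marker: Red marker clip fixed on the ledge where the stop must go, 14 mm wide along the rail, 12 mm high, with a 4 mm wide nib towards the stop. Origin: under the nib, on the ledge (34 mm above the table), mid-width; axes as the rail's. The pointer is lined up when it has the same y along the rail; its tip is then 3 mm short of the clip.
- blue_marker: Blue marker clip like the red one, for another pattern, fixed on the other half of the ledge. Not to be used.
- brake_strip: Fixed steel strip in the beam's top, pressed by the stop's brake shoe (6 mm of shoe travel per rad of knob, 160 N per rad). Worn: highest at its origin, falling 50 mm per metre to both sides, so the knob binds up to 1.2 rad later or 0.8 sooner at the marker than at the start. Locked is over 20 N; the knob's friction holds about 50 N, any excess creeps back on release; 120 N dents it.
- block_a: Carved printing block with a bow handle, 120 x 70 x 66 mm, loose. Origin under its centre. Leave alone.
- block_b: Carved printing block with a bow handle, 100 x 80 x 66 mm, loose. Origin under its centre. Leave alone.
- block_c: Carved printing block with a bow handle, 140 x 50 x 66 mm, loose. Origin under its centre. Leave alone.
- brush: Hand brush lying on the table on the robot's left, loose. Leave alone.
- bowl: Blue ceramic bowl, 120 mm across, 50 mm high, loose. Leave alone.
- jar: Amber jar with a steel cap, 70 mm across, 85 mm high, loose. Leave alone.
- wedge_block: Pale wooden block, 90 x 50 x 30 mm, loose, between the robot and the rail. Leave alone.

How it is judged:
On the way, in this order (a step that is already met when the one before it is completed fails the run):
1. The clamp is freed: the brake shoe no longer presses on the strip (under 1 N) (contact force between stop and brake_strip below 1 N), for 0.1 s.
2. The freed stop (clamping under 15 N) stands with its pointer within 5 mm of the red marker along the rail (y of pointer in the frame of red_marker between -0.005 and 0.005 m and contact force between stop and brake_strip below 15 N), for 0.2 s.
At the end, for the whole second after the job is handed in: The stop's pointer is within 5 mm of the red marker along the rail, the clamp presses on the brake strip with more than 20 N, and the stop is at rest and released (y of pointer in the frame of red_marker between -0.005 and 0.005 m and contact force between stop and brake_strip above 20 N and linear speed of stop below 0.01 m/s); the robot touches nothing.
It fails at once if The clamp is forced: more than 120 N on the brake strip, with the stop within 40 mm of the red marker (y of pointer in the frame of red_marker between -0.04 and 0.04 m and contact force between stop and brake_strip above 120 N).
It fails at once if A printing block, the brush, the bowl, the jar or the wooden block is moved by more than 20 mm (distance of any of block_a, block_b, block_c, brush, bowl, jar, wedge_block from where it was at the start of the episode above 0.02 m).
It also fails if it takes over 64 s, if anything falls off the work surface, if the arm or the gripper's body presses on something with over 40 N, if the wrist force passes 120 N, or if a joint passes its speed limit or range.

## Working session

There is one attempt and no reset: what is moved stays moved. The work goes in short steps, Python scripts to look and compute and a tool call to move; the robot and the scene stay as the last step left them, time stands still between calls to the robot, and variables do not carry over. Pictures are saved under pics/ and viewed, at most 10 in all, crops included, and the job is handed in when it is done.

Besides the shell and the picture viewer there is one more tool, called after "Emit:" by a JSON object that holds its "fn" and its "kwargs". servo_tool: Moves the arm, as the interface text tells. Its arguments: {"type":"object","properties":{"moves":{"type":"string"},"grip_force":{"type":"number"}},"required":["moves"]}

```bash
ls; mkdir -p pics; python3 - <<'E'
from rig import get_obs,cams
import cv2
for n in ("scene","top"):
    cv2.imwrite(f"pics/{n}0.png",cams.camera(n)); m=cams.camera_model(n); print(n,m)
o=get_obs(); print(o)
E
```

```text
pics
scene {'fx': 416.75190470621993, 'fy': 416.75190470621993, 'cx': 318.86837762514216, 'cy': 197.81706781006238, 'dist': array([-0.06896805,  0.        ,  0.        ,  0.        ,  0.        ]), 'R': array([[ 0.66562906,  0.74611376, -0.01588111],
       [ 0.50971713, -0.47007041, -0.72057079],
       [-0.54509302,  0.47153799, -0.69319949]]), 't': array([-0.40494979, -0.24083356,  1.50124664])}
top {'fx': 464.4748522453366, 'fy': 464.4748522453366, 'cx': 313.9493900267085, 'cy': 189.67247483277617, 'dist': array([-0.12115891,  0.        ,  0.        ,  0.        ,  0.        ]), 'R': array([[-1.90627963e-04, -9.99974874e-01, -7.08621921e-03],
       [-9.85711032e-01,  1.38153777e-03, -1.68439465e-01],
       [ 1.68445023e-01,  6.95285518e-03, -9.85686528e-01]]), 't': array([-0.01590921,  0.63899525,  1.32386938])}
{'time': 0.1, 'q': array([ 1.04250051e+00,  5.28407768e-01,  1.43375461e+00,  1.67504823e-05,
        1.18140725e+00, -1.78505295e-01]), 'joint_velocities': array([-0.00099321, -0.00323733, -0.00584052, -0.00101329,  0.0005936 ,
        0.00182237]), 'joint_torque': array([-4.32365305e-04, -4.40987849e+01, -1.77150232e+01,  6.34769560e-02,
        5.33719675e-02, -5.25400310e-05]), 'position': array([0.21384408, 0.58662319, 0.24035444]), 'tool_rot': array([ 1.74008053e-01,  9.84743733e-01, -9.24715449e-04, -3.49370779e-04]), 'ft_force': array([-1.01818369, -0.6865032 , -0.11049548]), 'moment': array([ 0.02120476,  0.04413839, -0.01950593]), 'grip_force': 0.0, 'grip_width': 0.08681423257076251}
```

View pics/scene0.png

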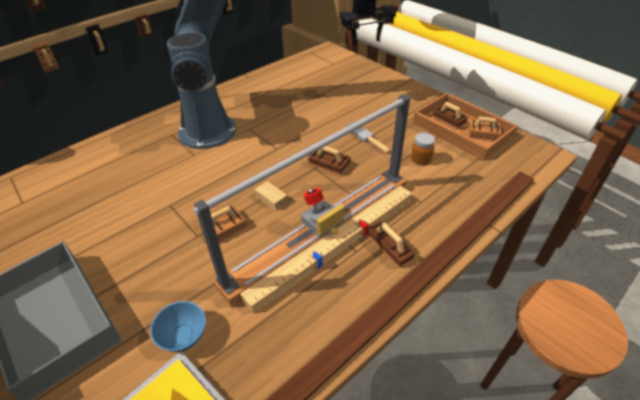

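View pics/top0.png

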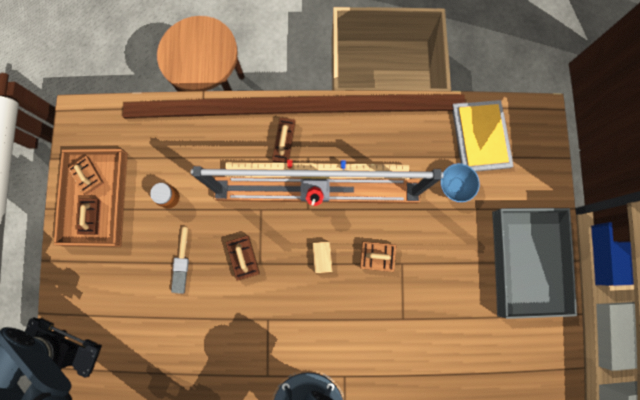

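The top view shows the knob at about (315,196), the red marker at (290,163), the blue one at (343,164), and the rail spanning roughly x=218..415. In the scene view the knob is at (313,196), red at (364,226) and blue at (319,259).

```bash
cat > h.py <<'E'
import numpy as np, cv2
from rig import get_obs,cams
from scipy.spatial.transform import Rotation as Ro
M={n:cams.camera_model(n) for n in("scene","top")}
def K(m): return np.array([[m['fx'],0,m['cx']],[0,m['fy'],m['cy']],[0,0,1]])
def ray(n,p):
    m=M[n]; u=cv2.undistortPoints(np.array([[p]],float),K(m),m['dist'])[0,0]
    return -m['R'].T@m['t'], m['R'].T@np.array([u[0],u[1],1])
def plane(n,p,z):
    c,d=ray(n,p); return c+d*(z-c[2])/d[2]
def tri(a,b):
    (c1,d1),(c2,d2)=ray("scene",a),ray("top",b)
    s=np.linalg.lstsq(np.stack([d1,-d2],1),c2-c1,rcond=None)[0]
    P,Q=c1+s[0]*d1,c2+s[1]*d2; return (P+Q)/2,np.linalg.norm(P-Q)
def proj(n,X):
    m=M[n]; return cv2.projectPoints(np.array([X],float),cv2.Rodrigues(m['R'])[0],m['t'],K(m),m['dist'])[0].ravel()
def blobs(im,col):
    h=cv2.cvtColor(im,cv2.COLOR_BGR2HSV); H,S,V=cv2.split(h)
    k=((H<6)|(H>172))&(S>190)&(V>90) if col=="red" else (abs(H.astype(int)-112)<10)&(S>170)&(V>110)
    n,l,st,ce=cv2.connectedComponentsWithStats(k.astype(np.uint8))
    return [(ce[i].round(1).tolist(),st[i].tolist()) for i in range(1,n) if st[i,4]>6]
def st():
    o=get_obs(); r=Ro.from_quat(o['tool_rot']).as_matrix()
    print("t",round(o['time'],2),"p",o['position'].round(4),"q",o['q'].round(3),"\n z",r[:,2].round(3),"y",r[:,1].round(3),"F",o['ft_force'].round(1),"M",o['moment'].round(2),"w",round(o['grip_width'],4),round(o['grip_force'],1))
    return o,r
E
python3 - <<'E'
from h import *
for n in M:
    im=cv2.imread(f"pics/{n}0.png")
    for c in("red","blue"): print(n,c,[b for b in blobs(im,c)])
s=cv2.imread("pics/scene0.png")[170:290,220:430]; t=cv2.imread("pics/top0.png")[145:215,190:450]
a=cv2.resize(s,None,fx=3,fy=3,interpolation=2)[:, :]; b=cv2.resize(t,None,fx=3,fy=3,interpolation=2)
w=np.zeros((a.shape[0]+b.shape[0],780,3),np.uint8); w[:a.shape[0],:a.shape[1]]=a; w[a.shape[0]:,:b.shape[1]]=b
cv2.imwrite("pics/c1.png",w)
E
```

```text
scene red [([313.3, 196.4], [304, 188, 19, 16, 187]), ([363.8, 226.3], [360, 221, 8, 14, 59])]
scene blue [([317.2, 256.6], [314, 254, 7, 7, 25])]
top red [([289.0, 163.1], [287, 160, 5, 8, 28]), ([314.3, 194.7], [307, 187, 15, 18, 133])]
top blue [([342.5, 163.8], [341, 161, 4, 7, 17]), ([619.7, 263.4], [609, 227, 23, 57, 690])]
```

View pics/c1.png

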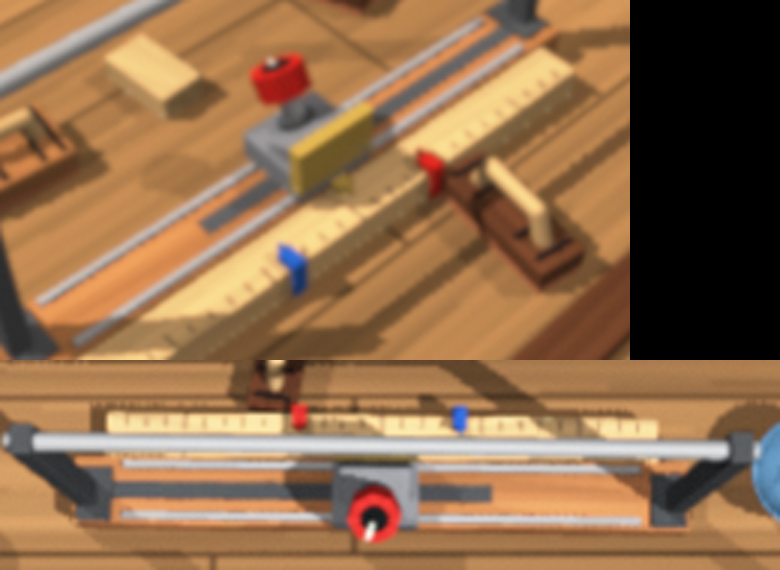

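Emit:
{"fn": "servo_tool", "kwargs": {"moves": "0 0 -0.04 0 0.087; 0 0 -0.08 0 0.087; 0 0 -0.12 0 0.087; 0 0 -0.16 0 0.087; 0 0 -0.2 0 0.087; 0 0 -0.24 0 0.087; 0 0 -0.27 0 0.087"}}

```text
time: 0.68
position: [0.2141, 0.5871, 0.515]
tool_rot: [0.174, 0.985, 0.002, 0.001]
ft_force: [-0.2, -0.3, 0.8]
grip_width: 0.0867
grip_force: 0.0
```

The crop shows the knob with its white line pointing toward the robot and slightly left, the brass pointer at scene crop (343,183), and the red clip at (430,172). Next I'll compute the geometry.

```bash
python3 - <<'E'
from h import *
# crop -> full
S=lambda x,y:(220+x/3,170+y/3); T=lambda x,y:(190+x/3,145+y/3)
print("red",tri((363.8,226.3),(289,163.1)),"blue",tri((318,258),(342.5,163.8)))
print("knob",tri((313.3,196.4),(314.3,194.7)))
print("cap",tri(S(270,63),T(372,513)))
for p in [(113,491),(490,494)]: print("strip",plane("top",T(*p),.038))
print("tube",[plane("top",T(*p),.295) for p in[(30,442),(735,451)]])
for p in [(107,412),(657,422),(657,438)]: print("ledge",plane("top",T(*p),.034))
print("pointer",plane("scene",S(343,183),.047), "car",[plane("top",T(*p),.105) for p in[(333,464),(418,464)]])
print("line", plane("top",T(370,535),.12),plane("top",T(374,513),.125))
E
```

```text
red (array([0.72410252, 0.05909574, 0.03414926]), np.float64(0.0014101266247119612)) blue (array([ 0.72163979, -0.10307175,  0.03590267]), np.float64(0.00016146263605747022))
knob (array([ 0.61297692, -0.01901617,  0.11719716]), np.float64(0.0028497886877949276))
cap (array([ 0.32946113,  0.06308308, -0.10368715]), np.float64(0.21344026723449297))
strip [0.29024065 0.23525584 0.038     ]
strip [ 0.2887003  -0.13040303  0.038     ]
tube [array([0.34957904, 0.25396068, 0.295     ]), array([ 0.34237077, -0.30609428,  0.295     ])]
ledge [0.36621708 0.24352564 0.034     ]
ledge [ 0.35634234 -0.29506746  0.034     ]
ledge [ 0.34086472 -0.29469962  0.034     ]
pointer [ 0.69093133 -0.01875121  0.047     ] car [array([0.32193694, 0.01907498, 0.105     ]), array([ 0.32194616, -0.05921741,  0.105     ])]
line [ 0.25927984 -0.0151354   0.12      ] [ 0.27945973 -0.01879312  0.125     ]
```

Emit:
{"fn": "servo_tool", "kwargs": {"moves": "0.04 0 0 0 0.087; 0.08 0 0 0 0.087; 0.12 0 0 0 0.087; 0.16 0 0 0 0.087; 0.2 0 0 0 0.087; 0.24 0 0 0 0.087; 0.28 0 0 0 0.087"}}

```text
time: 1.27
position: [-0.0508, 0.6833, 0.5106]
tool_rot: [0.174, 0.985, -0.001, 0.0]
ft_force: [-0.7, 1.1, 0.2]
grip_width: 0.0872
grip_force: 0.0
```

```bash
python3 - <<'E'
from h import *
S=lambda x,y:(220+x/3,170+y/3); T=lambda x,y:(190+x/3,145+(y-360)/3)
for p in [(113,491),(490,494)]: print("strip",plane("top",T(*p),.038))
print("tube",[plane("top",T(*p),.295) for p in[(30,442),(735,451)]])
for p in [(107,412),(657,422),(657,438)]: print("ledge",plane("top",T(*p),.034))
print("cap",tri(S(270,63),T(372,513)),"pointer",plane("scene",S(343,183),.047), "car",[plane("top",T(*p),.105) for p in[(333,464),(418,464)]])
print("line", plane("top",T(370,535),.12),plane("top",T(374,513),.125))
E
```

```text
strip [0.64518863 0.24427695 0.038     ]
strip [ 0.64159379 -0.13456992  0.038     ]
tube [array([0.64183847, 0.26444783, 0.295     ]), array([ 0.63333658, -0.3171377 ,  0.295     ])]
ledge [0.72769192 0.2539178  0.034     ]
ledge [ 0.71629637 -0.30619173  0.034     ]
ledge [ 0.69967294 -0.30557526  0.034     ]
cap (array([ 0.60553527, -0.02020054,  0.13246234]), np.float64(0.007513091020409471)) pointer [ 0.69093133 -0.01875121  0.047     ] car [array([0.65944987, 0.0203515 , 0.105     ]), array([ 0.65932435, -0.06087337,  0.105     ])]
line [ 0.58879895 -0.01514156  0.12      ] [ 0.60886187 -0.0189239   0.125     ]
```

Emit:
{"fn": "servo_tool", "kwargs": {"moves": "-0.04 0 0 0 0.087; -0.08 0 0 0 0.087; -0.12 0 0 0 0.087; -0.16 0 0 0 0.087; -0.2 0 0 0 0.087; -0.24 0 0 0 0.087; -0.28 0 0 0 0.087;-0.32 0 0 0 0.087;-0.36 0 0 0 0.087;-0.4 0 0 0 0.087"}}

```text
time: 2.1
position: [0.3284, 0.5449, 0.5107]
tool_rot: [0.174, 0.985, -0.001, -0.0]
ft_force: [-0.4, 0.3, -0.4]
grip_width: 0.0872
grip_force: 0.0
```

Emit:
{"fn": "servo_tool", "kwargs": {"moves": "-0.02 -0.035 0 0 0.087; -0.04 -0.07 0 0 0.087; -0.06 -0.105 0 0 0.087; -0.08 -0.14 0 0 0.087; -0.1 -0.175 0 0 0.087; -0.12 -0.21 0 0 0.087; -0.14 -0.245 0 0 0.087;-0.16 -0.28 0 0 0.087"}}

```text
time: 2.77
position: [0.3807, 0.2263, 0.5109]
tool_rot: [0.174, 0.985, -0.0, -0.0]
ft_force: [-0.8, -1.1, 0.8]
grip_width: 0.0869
grip_force: 0.0
```

```bash
python3 -c "
from h import *
st()"
```

```text
t 2.77 p [0.3807 0.2263 0.5109] q [ 0.283  0.044  1.401 -0.     1.697 -0.939] 
 z [-0.001 -0.    -1.   ] y [ 0.342  0.94  -0.   ] F [-0.8 -1.1  0.8] M [ 0.01 -0.04  0.02] w 0.0869 0.0
```

Emit:
{"fn": "servo_tool", "kwargs": {"moves": "-0.04 0 0 0 0.087; -0.08 0 0 0 0.087; -0.12 0 0 0 0.087; -0.16 0 0 0 0.087; -0.2 0 0 0 0.087; -0.24 0 0 0 0.087; -0.28 0 0 0 0.087;-0.32 0 0 0 0.087;-0.36 0 0 0 0.087;-0.4 0 0 0 0.087"}}

```text
time: 3.6
position: [0.7583, 0.0902, 0.5104]
tool_rot: [0.174, 0.985, -0.0, -0.001]
ft_force: [1.6, -0.2, 1.0]
grip_width: 0.0873
grip_force: 0.0
```

Emit:
{"fn": "servo_tool", "kwargs": {"moves": "-0.04 0 0 0 0.087; -0.08 0 0 0 0.087; -0.12 0 0 0 0.087; -0.16 0 0 0 0.087; -0.2 0 0 0 0.087"}}

```text
time: 4.02
position: [0.849, 0.0315, 0.4727]
tool_rot: [0.174, 0.985, 0.003, 0.012]
ft_force: [0.6, -0.1, 1.0]
grip_width: 0.0873
grip_force: 0.0
```

```bash
python3 -c "
from h import *
st()"
```

```text
t 4.02 p [0.849  0.0315 0.4727] q [-0.095  0.839  0.219  0.004  2.058 -1.314] 
 z [ 0.025  0.001 -1.   ] y [0.343 0.939 0.01 ] F [ 0.6 -0.1  1. ] M [ 0.02 -0.01  0.  ] w 0.0873 0.0
```

Emit:
{"fn": "servo_tool", "kwargs": {"moves": "0.04 0 0 0 0.087; 0.08 0 0 0 0.087; 0.08 0 0 0 0.087"}}

```text
time: 4.27
position: [0.7647, 0.0632, 0.4691]
tool_rot: [0.173, 0.985, 0.003, 0.005]
ft_force: [-0.2, 0.6, -0.4]
grip_width: 0.0872
grip_force: 0.0
```

```bash
python3 -c "
from h import *
st()"
```

```text
t 4.27 p [0.7647 0.0632 0.4691] q [-0.064  0.634  0.634  0.005  1.864 -1.287] 
 z [ 0.01   0.004 -1.   ] y [0.34  0.94  0.007] F [-0.2  0.6 -0.4] M [ 0.06 -0.02 -0.04] w 0.0872 0.0
```

Emit:
{"fn": "servo_tool", "kwargs": {"moves": "-0.04 0 -0.015 0 0.087; -0.08 0 -0.03 0 0.087; -0.12 0 -0.05 0 0.087; -0.16 0 -0.07 0 0.087; -0.2 0 -0.09 0 0.087;-0.3 0 -0.13 0 0.087;-0.4 0 -0.17 0 0.087;-0.5 0 -0.21 0 0.087;-0.6 0 -0.25 0 0.087;-0.6 0 -0.25 0 0.087"}}

```text
time: 5.1
position: [0.8496, -0.0353, 0.4879]
tool_rot: [0.174, 0.984, 0.005, 0.028]
ft_force: [-0.2, -0.2, -0.2]
grip_width: 0.0874
grip_force: 0.0
```

```bash
python3 -c "
from h import *
st()"
```

```text
t 5.1 p [ 0.8496 -0.0353  0.4879] q [-0.176  0.822  0.218  0.011  2.044 -1.391] 
 z [ 0.058 -0.001 -0.998] y [0.342 0.939 0.019] F [-0.2 -0.2 -0.2] M [ 0.04  0.01 -0.03] w 0.0874 0.0
```

Emit:
{"fn": "servo_tool", "kwargs": {"moves": "-0.4 0 -0.15 0 0.087"}}

```text
time: 5.18
position: [0.8568, -0.0462, 0.4865]
tool_rot: [0.173, 0.984, 0.007, 0.04]
ft_force: [-0.1, 0.5, -0.7]
grip_width: 0.0873
grip_force: 0.0
```

Emit:
{"fn": "servo_tool", "kwargs": {"moves": "-0.4 0 -0.15 0 0.087"}}

```text
time: 5.27
position: [0.8637, -0.0585, 0.4865]
tool_rot: [0.174, 0.983, 0.008, 0.053]
ft_force: [0.5, -0.5, 0.0]
grip_width: 0.0869
grip_force: 0.0
```

Emit:
{"fn": "servo_tool", "kwargs": {"moves": "-0.4 0 -0.15 0 0.087"}}

```text
time: 5.35
position: [0.8697, -0.0699, 0.4876]
tool_rot: [0.174, 0.983, 0.009, 0.065]
ft_force: [-0.1, 0.0, -0.2]
grip_width: 0.0873
grip_force: 0.0
```

Emit:
{"fn": "servo_tool", "kwargs": {"moves": "-0.4 0 -0.15 0 0.087; -0.4 0 -0.15 0 0.087; -0.4 0 -0.15 0 0.087; -0.4 0 -0.15 0 0.087"}}

```text
time: 5.68
position: [0.8753, -0.1039, 0.4872]
tool_rot: [0.174, 0.982, 0.01, 0.079]
ft_force: [0.3, -0.5, 0.4]
grip_width: 0.0874
grip_force: 0.0
```

```bash
python3 -c "
from h import *
st()"
```

```text
t 5.68 p [ 0.8753 -0.1039  0.4872] q [-0.255  0.826  0.219  0.034  1.94  -1.46 ] 
 z [ 0.159 -0.009 -0.987] y [0.34  0.939 0.046] F [ 0.3 -0.5  0.4] M [-0.01  0.14 -0.01] w 0.0874 0.0
```

Emit:
{"fn": "servo_tool", "kwargs": {"moves": "-0.37 0.2 -0.15 0 0.087"}}

```text
time: 5.77
position: [0.8825, -0.0981, 0.4884]
tool_rot: [0.176, 0.98, 0.01, 0.091]
ft_force: [-0.0, -1.1, 0.1]
grip_width: 0.0869
grip_force: 0.0
```

Emit:
{"fn": "servo_tool", "kwargs": {"moves": "-0.37 0.2 -0.15 0 0.087"}}

```text
time: 5.85
position: [0.8902, -0.0855, 0.4925]
tool_rot: [0.174, 0.979, 0.012, 0.104]
ft_force: [0.6, 0.7, -0.7]
grip_width: 0.087
grip_force: 0.0
```

Emit:
{"fn": "servo_tool", "kwargs": {"moves": "-0.37 0.2 -0.15 0 0.087"}}

```text
time: 5.93
position: [0.8968, -0.0748, 0.4976]
tool_rot: [0.173, 0.978, 0.013, 0.118]
ft_force: [0.0, 0.3, 0.1]
grip_width: 0.0871
grip_force: 0.0
```

Emit:
{"fn": "servo_tool", "kwargs": {"moves": "-0.37 0.2 -0.15 0 0.087"}}

```text
time: 6.02
position: [0.9026, -0.0657, 0.5032]
tool_rot: [0.172, 0.976, 0.015, 0.131]
ft_force: [-1.0, 0.0, 0.2]
grip_width: 0.0867
grip_force: 0.0
```

Emit:
{"fn": "servo_tool", "kwargs": {"moves": "-0.37 0.2 -0.15 0 0.087"}}

```text
time: 6.1
position: [0.9079, -0.0578, 0.5093]
tool_rot: [0.171, 0.975, 0.016, 0.144]
ft_force: [0.5, -0.7, -0.6]
grip_width: 0.0873
grip_force: 0.0
```

Emit:
{"fn": "servo_tool", "kwargs": {"moves": "-0.37 0.2 -0.15 0 0.087"}}

```text
time: 6.18
position: [0.9126, -0.0504, 0.5159]
tool_rot: [0.171, 0.973, 0.017, 0.156]
ft_force: [0.4, 0.2, 0.1]
grip_width: 0.0872
grip_force: 0.0
```

```bash
python3 -c "
from h import *
st()"
```

```text
t 6.18 p [ 0.9126 -0.0504  0.5159] q [-0.189  0.804  0.219  0.04   1.805 -1.396] 
 z [ 0.31  -0.02  -0.951] y [0.328 0.941 0.087] F [0.4 0.2 0.1] M [0.04 0.21 0.07] w 0.0872 0.0
```

Emit:
{"fn": "servo_tool", "kwargs": {"moves": "-0.37 0.22 -0.1 0 0.087"}}

```text
time: 6.27
position: [0.9193, -0.0422, 0.5208]
tool_rot: [0.171, 0.97, 0.019, 0.17]
ft_force: [0.2, 0.6, -0.8]
grip_width: 0.0871
grip_force: 0.0
```

Emit:
{"fn": "servo_tool", "kwargs": {"moves": "-0.37 0.22 -0.1 0 0.087"}}

```text
time: 6.35
position: [0.9257, -0.0334, 0.524]
tool_rot: [0.171, 0.968, 0.021, 0.182]
ft_force: [0.5, 0.0, 0.5]
grip_width: 0.0871
grip_force: 0.0
```

Emit:
{"fn": "servo_tool", "kwargs": {"moves": "-0.37 0.22 -0.1 0 0.087"}}

```text
time: 6.43
position: [0.9316, -0.025, 0.5281]
tool_rot: [0.171, 0.966, 0.022, 0.194]
ft_force: [0.1, -0.3, 0.4]
grip_width: 0.0871
grip_force: 0.0
```

Emit:
{"fn": "servo_tool", "kwargs": {"moves": "-0.37 0.22 -0.1 0 0.087"}}

```text
time: 6.52
position: [0.9368, -0.0169, 0.5335]
tool_rot: [0.17, 0.963, 0.024, 0.206]
ft_force: [-0.5, 0.2, -0.7]
grip_width: 0.0869
grip_force: 0.0
```

Emit:
{"fn": "servo_tool", "kwargs": {"moves": "-0.37 0.22 -0.1 0 0.087"}}

```text
time: 6.6
position: [0.9415, -0.0091, 0.5401]
tool_rot: [0.17, 0.96, 0.026, 0.219]
ft_force: [-0.8, 0.2, 0.4]
grip_width: 0.0869
grip_force: 0.0
```

Emit:
{"fn": "servo_tool", "kwargs": {"moves": "-0.37 0.22 -0.1 0 0.087"}}

```text
time: 6.68
position: [0.9457, -0.0014, 0.5478]
tool_rot: [0.169, 0.958, 0.029, 0.232]
ft_force: [0.2, 0.2, -0.5]
grip_width: 0.087
grip_force: 0.0
```

Emit:
{"fn": "servo_tool", "kwargs": {"moves": "-0.37 0.22 -0.1 0 0.087"}}

```text
time: 6.77
position: [0.9492, 0.0061, 0.5561]
tool_rot: [0.168, 0.954, 0.031, 0.245]
ft_force: [-0.2, -0.0, 0.1]
grip_width: 0.0869
grip_force: 0.0
```

```bash
python3 -c "
from h import *
st()"
```

```text
t 6.77 p [0.9492 0.0061 0.5561] q [-0.121  0.78   0.219  0.035  1.645 -1.332] 
 z [ 0.477 -0.023 -0.878] y [0.306 0.942 0.141] F [-0.2 -0.   0.1] M [ 0.03  0.34 -0.01] w 0.0869 0.0
```

Emit:
{"fn": "servo_tool", "kwargs": {"moves": "-0.37 0.22 -0.1 0 0.087"}}

```text
time: 6.85
position: [0.9522, 0.0135, 0.565]
tool_rot: [0.167, 0.951, 0.033, 0.257]
ft_force: [-0.3, 0.5, -0.5]
grip_width: 0.0862
grip_force: 0.0
```

Emit:
{"fn": "servo_tool", "kwargs": {"moves": "0.05 -0.02 0 0 0.087; 0.05 -0.02 0 0 0.087; 0.05 -0.02 0 0 0.087"}}

```text
time: 7.1
position: [0.897, 0.0123, 0.525]
tool_rot: [0.168, 0.955, 0.032, 0.243]
ft_force: [0.7, 0.4, -3.5]
grip_width: 0.0865
grip_force: 0.0
```

```bash
cat >> h.py <<'E'
def to(*Ts):
    o,r=st()
    for T in Ts: print("shift",(r.T@(np.array(T)-o['position'])).round(3))
    print("tilt",np.degrees(np.arccos(-r[2,2])).round(2))
E
python3 -c "
from h import *
to([.60,-.02,.50],[.45,-.02,.45],[.508,-.019,.293])"
```

```text
t 7.1 p [0.897  0.0123 0.525 ] q [-0.123  0.629  0.591  0.039  1.428 -1.341] 
 z [ 0.475 -0.02  -0.88 ] y [0.305 0.941 0.143] F [ 0.7  0.4 -3.5] M [0.01 0.34 0.08] w 0.0865 0.0
shift [ 0.246 -0.125 -0.118]
shift [ 0.392 -0.178 -0.146]
shift [ 0.416 -0.181  0.02 ]
tilt 28.37
```

Emit:
{"fn": "servo_tool", "kwargs": {"moves": "0.03 -0.015 -0.02 0 0.087; 0.06 -0.03 -0.04 0 0.087; 0.1 -0.045 -0.06 0 0.087; 0.13 -0.06 -0.08 0 0.087; 0.16 -0.075 -0.095 0 0.087; 0.19 -0.09 -0.11 0 0.087; 0.22 -0.1 -0.12 0 0.087; 0.25 -0.115 -0.13 0 0.087; 0.28 -0.13 -0.14 0 0.087; 0.31 -0.14 -0.145 0 0.087"}}

```text
time: 7.93
position: [0.5378, -0.0143, 0.4972]
tool_rot: [0.167, 0.951, 0.032, 0.259]
ft_force: [-0.0, -0.8, 0.5]
grip_width: 0.0866
grip_force: 0.0
```

```bash
python3 -c "
from h import *
to([.45,-.02,.45],[.508,-.019,.293])"
```

```text
t 7.93 p [ 0.5378 -0.0143  0.4972] q [-0.304 -0.022  1.601  0.146  1.054 -1.565] 
 z [ 0.503 -0.025 -0.864] y [0.302 0.942 0.148] F [-0.  -0.8  0.5] M [-0.02  0.3   0.04] w 0.0866 0.0
shift [ 0.092 -0.039 -0.003]
shift [ 0.121 -0.044  0.162]
tilt 30.22
```

Emit:
{"fn": "servo_tool", "kwargs": {"moves": "0.035 -0.015 0 0 0.087; 0.07 -0.03 0 0 0.087; 0.09 -0.038 0.0 0 0.087; 0.097 -0.038 0.04 0 0.087; 0.104 -0.04 0.08 0 0.087; 0.11 -0.042 0.115 0 0.087; 0.11 -0.042 0.115 0 0.087; 0.11 -0.042 0.115 0 0.087"}}

```text
time: 8.6
position: [0.4944, -0.0191, 0.3361]
tool_rot: [0.168, 0.952, 0.033, 0.255]
ft_force: [0.9, -0.5, 0.9]
grip_width: 0.0871
grip_force: 0.0
```

```bash
python3 -c "
from h import *
to([.608,-.019,.12],[.533,-.019,.25])
for n in M:
    im=cams.camera(n); cv2.imwrite(f'pics/{n}1.png',im); print(n,blobs(im,'red'))
s=cv2.imread('pics/scene1.png')[100:260,190:350]; t=cv2.imread('pics/top1.png')[140:340,230:400]
a=cv2.resize(s,(480,480),interpolation=2); b=cv2.resize(t,(408,480),interpolation=2)[:,:320]
cv2.imwrite('pics/c2.png',np.hstack([a,b]))
"
```

```text
t 8.6 p [ 0.4944 -0.0191  0.3361] q [-0.357  0.058  1.973  0.263  0.628 -1.755] 
 z [ 0.497 -0.022 -0.868] y [0.302 0.942 0.149] F [ 0.9 -0.5  0.9] M [ 0.03  0.31 -0.02] w 0.0871 0.0
shift [0.01  0.002 0.244]
shift [ 0.009 -0.001  0.094]
tilt 29.81
scene [([313.4, 196.5], [304, 188, 19, 16, 190]), ([363.9, 226.4], [360, 221, 8, 14, 58])]
top [([289.3, 162.9], [287, 160, 5, 7, 23]), ([314.1, 194.3], [307, 187, 15, 18, 115])]
```

View pics/c2.png

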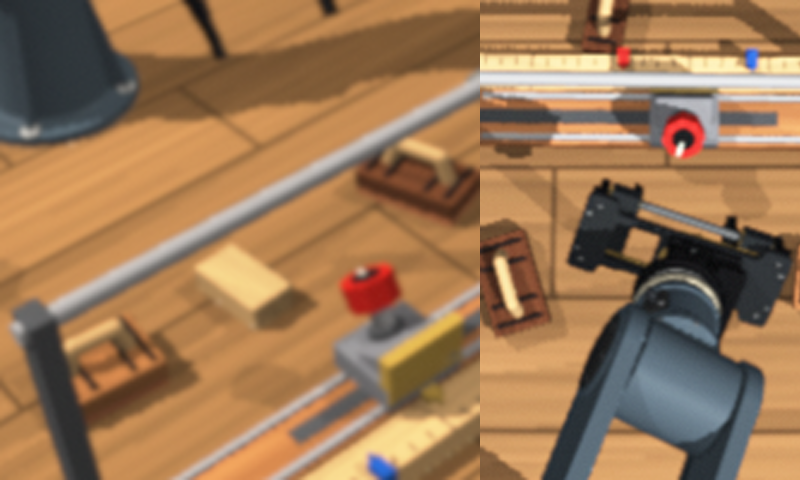

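The top crop shows the gripper on the robot's side of the tube, with its wide side along the closing direction. The knob is at crop (683,134), and its white line points toward the robot and slightly left. I'll measure the line angle and the knob centre on the tilted face plane.

```bash
python3 - <<'E'
from h import *
n=np.array([-.5,.007,.866]); u=np.array([-.866,.0126,-.5]); u/=np.linalg.norm(u); v=np.cross(n,u)
P0=np.array([.607,-.0195,.12]); F=P0+.006*n
def onface(p,off=0):
    c,d=ray("top",p); s=n@(F+off*n-c)/(n@d); X=c+s*d-F; return X@u,X@v
for f in ("top0","top1"):
    im=cv2.imread(f"pics/{f}.png"); b=im[182:212,302:328].astype(int)
    h=cv2.cvtColor(im,cv2.COLOR_BGR2HSV)[182:212,302:328]
    w=(h[...,1]<90)&(h[...,2]>120); r=((h[...,0]<8)|(h[...,0]>170))&(h[...,1]>150)
    nl,l,s_,c_=cv2.connectedComponentsWithStats(r.astype(np.uint8)); k=1+np.argmax(s_[1:,4])
    hull=cv2.convexHull(np.argwhere(l==k)[:,::-1].astype(np.int32))
    ins=np.array([[cv2.pointPolygonTest(hull,(float(x),float(y)),False)>=0 for x in range(w.shape[1])] for y in range(w.shape[0])])
    W=np.array([onface((x+302,y+182)) for y,x in np.argwhere(w&ins)]); D=np.argwhere((h[...,2]<70)&ins)
    m=W.mean(0); e=np.linalg.svd(W-m)[2][0]; print(f,len(W),"line mean u,v",m,"dir deg",np.degrees(np.arctan2(e[1],e[0])))
    B=np.array([onface((x+302,y+182)) for y,x in np.argwhere(((w|(h[...,2]<70))&ins))]); print("cap centre",B.mean(0),len(B))
    R=np.array([onface((x+302,y+182)) for y,x in np.argwhere(l==k)]); print("red uv min/max",R.min(0),R.max(0))
o,r=st(); y=r[:,1]; print("closing angle from u",np.degrees(np.arctan2(y@v,y@u)), "n.z",r[:,2]@n,"v",v)
E
```

```text
top0 15 line mean u,v [ 0.01124087 -0.005305  ] dir deg -10.737038662957866
cap centre [ 0.00203517 -0.00238916] 47
red uv min/max [-0.03196461 -0.02485307] [0.02212157 0.02016834]
top1 16 line mean u,v [ 0.01115971 -0.00494246] dir deg -13.24769763607592
cap centre [ 0.00232758 -0.0025619 ] 48
red uv min/max [-0.03196461 -0.02485307] [0.02212157 0.02016834]
t 8.7 p [ 0.4954 -0.0195  0.3391] q [-0.357  0.054  1.971  0.263  0.627 -1.755] 
 z [ 0.502 -0.024 -0.864] y [0.301 0.942 0.148] F [0.2 0.5 0.1] M [0.02 0.37 0.01] w 0.0867 0.0
closing angle from u -108.85370947449289 n.z -0.9998502169861859 v [-1.44107731e-02 -9.99898627e-01 -2.37986345e-04]
```

Emit:
{"fn": "servo_tool", "kwargs": {"moves": "0.003 0 0.03 7 0.087; 0.006 0.002 0.06 14 0.087; 0.009 0.003 0.1 21 0.087; 0.01 0.004 0.12 28 0.087; 0.01 0.004 0.14 35 0.087; 0.01 0.004 0.16 38 0.087; 0.01 0.004 0.17 38 0.087; 0.01 0.004 0.17 38 0.087; 0.01 0.004 0.17 38 0.087"}}

```text
time: 9.45
position: [0.5734, -0.0162, 0.1871]
tool_rot: [0.468, 0.845, 0.115, 0.233]
ft_force: [-0.1, -0.5, -0.2]
grip_width: 0.0871
grip_force: 0.0
```

```bash
python3 -c "
from h import *
to([.606,-.0172,.119])"
```

```text
t 9.45 p [ 0.5734 -0.0162  0.1871] q [-0.283  0.436  2.001  0.558  0.224 -1.359] 
 z [ 0.502 -0.023 -0.865] y [0.736 0.536 0.413] F [-0.1 -0.5 -0.2] M [-0.05  0.32  0.01] w 0.0871 0.0
shift [ 0.004 -0.005  0.075]
tilt 30.15
```

Emit:
{"fn": "servo_tool", "kwargs": {"moves": "0.004 -0.005 0.02 0 0.087; 0.004 -0.005 0.04 0 0.087; 0.004 -0.005 0.055 0 0.087; 0.004 -0.005 0.065 0 0.087; 0.004 -0.005 0.075 0 0.087; 0.004 -0.005 0.075 0 0.087; 0.004 -0.005 0.075 0 0.087"}}

```text
time: 10.03
position: [0.6045, -0.017, 0.1187]
tool_rot: [0.468, 0.845, 0.115, 0.233]
ft_force: [0.2, 0.1, -0.3]
grip_width: 0.087
grip_force: 0.0
```

```bash
python3 -c "
from h import *
to([.606,-.0172,.119])
for n in M:
    im=cams.camera(n); cv2.imwrite(f'pics/{n}2.png',im)
s=cv2.imread('pics/scene2.png')[130:250,240:380]; t=cv2.imread('pics/top2.png')[140:260,270:360]
cv2.imwrite('pics/c3.png',np.hstack([cv2.resize(s,(560,480),interpolation=2),cv2.resize(t,(360,480),interpolation=2)[:,:240]]))
"
```

```text
t 10.03 p [ 0.6045 -0.017   0.1187] q [-0.266  0.603  1.972  1.133  0.121 -1.926] 
 z [ 0.501 -0.023 -0.865] y [0.737 0.536 0.412] F [ 0.2  0.1 -0.3] M [ 0.01  0.39 -0.02] w 0.087 0.0
shift [-0.001  0.001  0.   ]
tilt 30.11
```

View pics/c3.png

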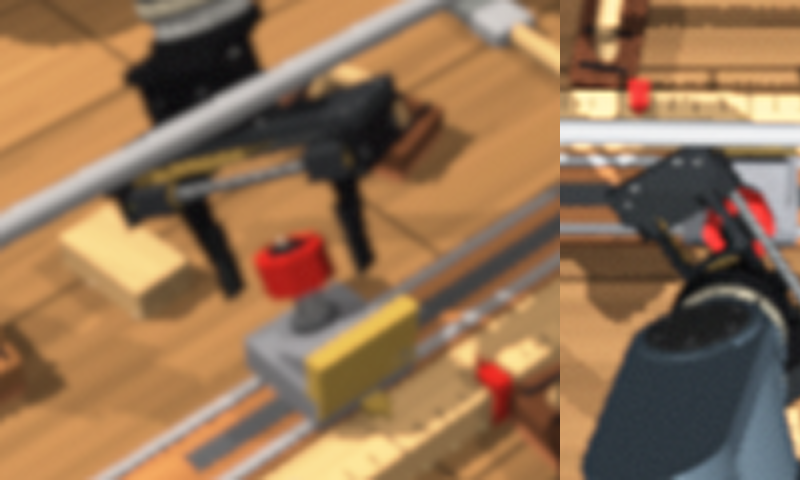

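The gripper now straddles the knob. The scene crop shows the knob at (292,262) between fingers at (232,285) and (360,260). Next I'll close on it.

Emit:
{"fn": "servo_tool", "kwargs": {"moves": "0 0 0 0 0.06; 0 0 0 0 0.04; 0 0 0 0 0.04; 0 0 0 0 0.04; 0 0 0 0 0.04; 0 0 0 0 0.04", "grip_force": 45}}

```text
time: 10.63
position: [0.6036, -0.0168, 0.1168]
tool_rot: [0.468, 0.845, 0.115, 0.231]
ft_force: [0.3, 0.5, -0.9]
grip_width: 0.0551
grip_force: 0.0
```

Emit:
{"fn": "servo_tool", "kwargs": {"moves": "0 0 0 -4 0.04; 0 0 0 -8 0.04"}}

```text
time: 10.8
position: [0.6057, -0.0161, 0.118]
tool_rot: [0.406, 0.876, 0.099, 0.24]
ft_force: [4.0, 3.7, 1.2]
grip_width: 0.0465
grip_force: 44.6
```

```bash
python3 -c "
from h import *
o,r=st(); print('tool M',r.T@o['moment'],'tool F',r.T@o['ft_force'])"
```

```text
t 10.8 p [ 0.6057 -0.0161  0.118 ] q [-0.265  0.605  1.97   1.137  0.123 -2.072] 
 z [ 0.501 -0.021 -0.865] y [0.664 0.65  0.369] F [4.  3.7 1.2] M [ 0.53 -0.44  0.17] w 0.0465 44.6
tool M [-0.68849456  0.12879301  0.13149118] tool F [0.16644631 5.49985975 0.89437036]
```

Emit:
{"fn": "servo_tool", "kwargs": {"moves": "0 0 0 -5 0.04; 0 0 0 -10 0.04; 0 0 0 -15 0.04; 0 0 0 -20 0.04"}}

```text
time: 11.13
position: [0.6049, -0.0171, 0.1175]
tool_rot: [0.249, 0.933, 0.055, 0.253]
ft_force: [1.3, -1.0, 1.2]
grip_width: 0.0466
grip_force: 44.7
```

```bash
python3 -c "
from h import *
o,r=st(); print('tool M',r.T@o['moment'],'tool F',r.T@o['ft_force'])"
```

```text
t 11.13 p [ 0.6049 -0.0171  0.1175] q [-0.265  0.606  1.971  1.137  0.12  -2.421] 
 z [ 0.5   -0.023 -0.866] y [0.436 0.87  0.229] F [ 1.3 -1.   1.2] M [ 0.29 -0.13 -0.2 ] w 0.0466 44.7
tool M [-0.1888597  -0.02946745  0.32225257] tool F [-2.01849938 -0.04992626 -0.33201923]
```

Emit:
{"fn": "servo_tool", "kwargs": {"moves": "0 0 0 -5 0.04; 0 0 0 -10 0.04; 0 0 0 -15 0.04; 0 0 0 -19 0.04"}}

```text
time: 11.47
position: [0.6044, -0.0174, 0.1172]
tool_rot: [0.092, 0.962, 0.012, 0.259]
ft_force: [-0.2, -2.2, 0.6]
grip_width: 0.0461
grip_force: 44.8
```

```bash
python3 -c "
from h import *
o,r=st(); print('tool M',r.T@o['moment'],'tool F',r.T@o['ft_force'])"
```

```text
t 11.47 p [ 0.6044 -0.0174  0.1172] q [-0.266  0.606  1.972  1.137  0.12  -2.752] 
 z [ 0.5   -0.024 -0.866] y [0.17  0.983 0.071] F [-0.2 -2.2  0.6] M [ 0.41 -0.04 -0.18] w 0.0461 44.8
tool M [-0.26515854  0.01773715  0.35533018] tool F [-0.51161406 -2.19583158 -0.61065434]
```

Emit:
{"fn": "servo_tool", "kwargs": {"moves": "0 0 0 0 0.062; 0 0 0 0 0.062; 0 0 0 0 0.062; 0 0 0 0 0.062; 0 0 0 7 0.062; 0 0 0 14 0.062; 0 0 0 21 0.062; 0 0 0 28 0.062; 0 0 0 35 0.062; 0 0 0 42 0.062"}}

```text
time: 12.3
position: [0.6034, -0.0166, 0.1167]
tool_rot: [0.434, 0.863, 0.105, 0.236]
ft_force: [-0.3, -0.9, 0.3]
grip_width: 0.0625
grip_force: 0.0
```

Emit:
{"fn": "servo_tool", "kwargs": {"moves": "0 0 0 3 0.062; 0 0 0 3 0.04; 0 0 0 3 0.04; 0 0 0 3 0.04; 0 0 0 3 0.04; 0 0 0 3 0.04; 0 0 0 3 0.04"}}

```text
time: 12.88
position: [0.606, -0.0173, 0.1181]
tool_rot: [0.453, 0.853, 0.111, 0.235]
ft_force: [5.4, 1.5, 0.2]
grip_width: 0.0466
grip_force: 44.6
```

```bash
python3 -c "
from h import *
o,r=st(); print('tool M',r.T@o['moment'],'tool F',r.T@o['ft_force'])"
```

```text
t 12.88 p [ 0.606  -0.0173  0.1181] q [-0.265  0.605  1.969  1.137  0.12  -1.964] 
 z [ 0.502 -0.024 -0.865] y [0.72  0.564 0.403] F [5.4 1.5 0.2] M [ 0.2  -0.54 -0.11] w 0.0466 44.6
tool M [-0.50713951 -0.20267895  0.20960254] tool F [-1.38951561  4.80582057  2.48617673]
```

Now loosen a further 40°.

Emit:
{"fn": "servo_tool", "kwargs": {"moves": "0 0 0 -5 0.04; 0 0 0 -11 0.04; 0 0 0 -17 0.04; 0 0 0 -23 0.04; 0 0 0 -29 0.04; 0 0 0 -35 0.04; 0 0 0 -40 0.04; 0 0 0 -40 0.04"}}

```text
time: 13.55
position: [0.6045, -0.0174, 0.1173]
tool_rot: [0.133, 0.957, 0.023, 0.258]
ft_force: [2.8, -2.1, 0.3]
grip_width: 0.0462
grip_force: 44.1
```

```bash
python3 -c "
from h import *
o,r=st(); print('tool M',r.T@o['moment'],'tool F',r.T@o['ft_force']); ax=np.array([.0146,1,0]); print('stop shift in tool', (r.T@ax).round(3))
im=cams.camera('scene'); print(blobs(im,'red'))"
```

```text
t 13.55 p [ 0.6045 -0.0174  0.1173] q [-0.266  0.606  1.972  1.136  0.12  -2.665] 
 z [ 0.5   -0.024 -0.866] y [0.243 0.963 0.113] F [ 2.8 -2.1  0.3] M [ 0.08 -0.17  0.37] w 0.0462 44.1
tool M [-0.28967439 -0.09948646 -0.27266018] tool F [-3.02876359 -1.28335642  1.14641921]
stop shift in tool [ 0.255  0.967 -0.017]
[([314.8, 196.4], [306, 188, 17, 16, 169]), ([363.9, 226.6], [360, 221, 8, 14, 60])]
```

Emit:
{"fn": "servo_tool", "kwargs": {"moves": "0.002 0.007 0 0 0.04; 0.005 0.019 0 0 0.04; 0.009 0.033 -0.001 0 0.04; 0.013 0.048 -0.001 0 0.04; 0.016 0.06 -0.001 0 0.04; 0.018 0.068 -0.001 0 0.04; 0.0185 0.07 -0.001 0 0.04; 0.0185 0.07 -0.001 0 0.04; 0.0185 0.07 -0.001 0 0.04"}}

```text
time: 14.35
position: [0.6054, 0.0559, 0.1172]
tool_rot: [0.134, 0.957, 0.024, 0.258]
ft_force: [2.1, 1.4, 1.9]
grip_width: 0.0465
grip_force: 44.3
```

```bash
python3 -c "
from h import *
o,r=st(); print('tool M',r.T@o['moment'],'tool F',r.T@o['ft_force']); ax=np.array([.0146,1,0]); print('stop shift in tool', (r.T@ax).round(3))
for n in M:
    im=cams.camera(n); cv2.imwrite(f'pics/{n}3.png',im); print(n,blobs(im,'red'))
s=cv2.imread('pics/scene3.png')[185:255,310:410]; t=cv2.imread('pics/top3.png')[150:220,240:340]
cv2.imwrite('pics/c4.png',np.hstack([cv2.resize(s,(400*1,280),interpolation=2),cv2.resize(t,(400,280),interpolation=2)]))
"
```

```text
t 14.35 p [0.6054 0.0559 0.1172] q [-0.106  0.609  1.959  0.539  0.059 -1.929] 
 z [ 0.5   -0.023 -0.866] y [0.244 0.963 0.115] F [2.1 1.4 1.9] M [ 0.5  -0.34  0.44] w 0.0465 44.3
tool M [-0.72392655 -0.15683452 -0.12005352] tool F [-2.26592009  2.02486575 -0.60534127]
stop shift in tool [ 0.257  0.966 -0.015]
scene [([335.7, 183.7], [327, 175, 17, 16, 159]), ([363.9, 226.3], [360, 221, 8, 14, 64])]
top [([289.0, 162.9], [287, 160, 5, 8, 22]), ([289.3, 190.9], [282, 187, 15, 10, 73])]
```

View pics/c4.png

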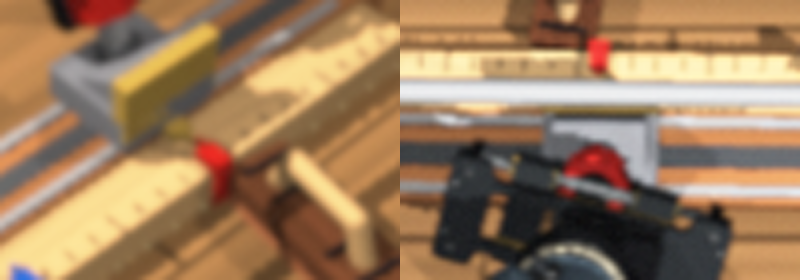

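```bash
python3 - <<'E'
from h import *
s=lambda X:X[1]+.0146*X[0]
S=lambda x,y:(310+x/4,185+y/4); T=lambda x,y:(240+(x-400)/4,150+y/4)
print("red top", s(plane("top",(289.0,162.9),.040)), "tri",tri((363.9,226.3),(289,162.9))[0],s(tri((363.9,226.3),(289,162.9))[0]))
for z in(.08,.09,.105): print(z,"carr",[s(plane("top",T(*p),z)) for p in[(545,118),(658,118)]],"plate",[s(plane("top",T(*p),z)) for p in[(552,110),(658,112)]])
im=cv2.imread("pics/scene3.png"); h=cv2.cvtColor(im,cv2.COLOR_BGR2HSV)
k=(abs(h[...,0].astype(int)-25)<5)&(h[...,1]>140)
sub=k[185:235,330:370]
y0,x0=212,345
print(h[212:224,345:366].tolist().__len__())
for y in range(208,224): print(y,' '.join('%3d/%3d/%3d'%tuple(h[y,x]) for x in range(346,364,1)))
X0=np.array([.643,0,0])
for d in(.0,.005): # predicted tip pixel when aligned at s0+d
    print(d,proj("scene",[.643+.059,.0697-.0146*.702+d,.047]),proj("scene",[.643+.059,.0697-.0146*.702-d,.047]))
E
```

```text
red top 0.06986129421014586 tri [0.72458222 0.05902618 0.03460729] 0.06960508132462323
0.08 carr [np.float64(0.1033976487882426), np.float64(0.02071439700141567)] plate [np.float64(0.09843358914912499), np.float64(0.020794574407401553)]
0.09 carr [np.float64(0.10247112464670056), np.float64(0.020408413244579586)] plate [np.float64(0.09754432043007288), np.float64(0.020487988916631686)]
0.105 carr [np.float64(0.10108133843438748), np.float64(0.019949437609325472)] plate [np.float64(0.0962104173514947), np.float64(0.0200281106804769)]
12
208  20/161/114  21/162/113  21/160/113  20/162/113  21/162/113  20/159/111  20/148/110  20/135/106  20/118/102  19/ 93/ 96  18/ 63/ 89  17/ 28/ 81  10/ 10/ 78   0/  3/ 77   0/ 10/ 77   8/ 36/ 84  10/ 76/ 97  12/117/113
209  21/163/114  21/158/113  21/162/113  21/160/113  20/162/112  20/145/109  19/121/103  19/ 96/ 96  17/ 70/ 91  18/ 50/ 86  17/ 28/ 81  10/ 10/ 78 165/  7/ 76   0/ 13/ 77  10/ 37/ 83  12/ 71/ 93  13/109/110  14/131/127
210  20/161/114  20/162/113  21/158/113  20/153/112  20/144/110  19/123/104  18/ 83/ 95  18/ 50/ 86  17/ 28/ 81  12/ 1
[... 2383 characters left out ...]
25/139  17/128/147  17/127/156  17/128/158  16/127/155  15/134/152  11/152/154   5/184/172   3/206/194   3/208/205   3/206/212   4/199/214
222  16/128/136  16/126/140  17/125/141  16/126/144  16/122/144  16/125/143  16/124/144  16/124/150  16/124/154  16/124/154  16/127/153  14/132/158   9/157/171   5/190/196   2/211/220   1/216/228   1/215/232   2/213/232
223  17/127/157  17/124/161  16/125/161  16/126/162  16/124/160  16/125/157  16/123/154  17/126/158  16/123/159  16/124/154  16/126/152  14/135/160   9/160/174   4/190/197   2/210/220   1/216/230   1/217/236   1/217/237
0.0 [358.46514787 218.44106812] [358.46514787 218.44106812]
0.005 [359.77192897 217.52028948] [357.152674   219.36575849]
```

```bash
python3 - <<'E'
from h import *
s=lambda X:X[1]+.0146*X[0]
for f,pre in(("scene3",.0647),("scene0",-.0085)):
    h=cv2.cvtColor(cv2.imread(f"pics/{f}.png"),cv2.COLOR_BGR2HSV).astype(float)
    c=proj("scene",[.643+.055,pre-.0146*.70,.047]); x0,y0=c.astype(int)
    b=h[y0-5:y0+7,x0-7:x0+7]; w=((b[...,0]>=18.5)&(b[...,0]<=22)&(b[...,1]>128)&(b[...,2]>118))
    n,l,st_,ce=cv2.connectedComponentsWithStats(w.astype(np.uint8),connectivity=4)
    for i in range(1,n):
        if st_[i,4]>8:
            p=ce[i]+[x0-7,y0-5]; X=plane("scene",p,.046); print(f,p,st_[i,4],X,"s",s(X))
E
```

```text
scene3 [353.96296296 217.03703704] 27 [0.68955744 0.05497288 0.046     ] s 0.06504041382914491
scene0 [334.15625 230.625  ] 32 [ 0.6890316  -0.01758342  0.046     ] s -0.007523559448954383
```

Emit:
{"fn": "servo_tool", "kwargs": {"moves": "0.0006 0.0023 0 0 0.04; 0.0012 0.0046 0 0 0.04; 0.0012 0.0046 0 0 0.04; 0.0012 0.0046 0 0 0.04; 0.0012 0.0046 0 0 0.04; 0.0012 0.0046 0 0 0.04"}}

```text
time: 14.95
position: [0.6055, 0.0598, 0.1172]
tool_rot: [0.134, 0.956, 0.024, 0.258]
ft_force: [1.0, -0.8, 3.9]
grip_width: 0.0461
grip_force: 44.2
```

```bash
cat >> h.py <<'E'
def ptr(pre=.0695):
    s=lambda X:X[1]+.0146*X[0]
    im=cams.camera("scene"); h=cv2.cvtColor(im,cv2.COLOR_BGR2HSV).astype(float)
    x0,y0=proj("scene",[.643+.055,pre-.0146*.70,.047]).astype(int)
    b=h[y0-5:y0+7,x0-7:x0+7]; w=((b[...,0]>=18.5)&(b[...,0]<=22)&(b[...,1]>128)&(b[...,2]>118))
    n,l,q,ce=cv2.connectedComponentsWithStats(w.astype(np.uint8),connectivity=4)
    for i in range(1,n):
        if q[i,4]>8: print("ptr",q[i,4],s(plane("scene",ce[i]+[x0-7,y0-5],.046)))
    return im
def tq():
    o,r=st(); print("TCP s",(o['position'][1]+.0146*o['position'][0]).round(4),'tool M',(r.T@o['moment']).round(3),'tool F',(r.T@o['ft_force']).round(1))
E
python3 -c "
from h import *
tq(); im=ptr(); cv2.imwrite('pics/c5.png',cv2.resize(im[190:250,330:400],(700,600),interpolation=2))"
```

```text
t 14.95 p [0.6055 0.0598 0.1172] q [-0.097  0.609  1.958  0.452  0.057 -1.833] 
 z [ 0.5   -0.024 -0.866] y [0.245 0.963 0.115] F [ 1.  -0.8  3.9] M [ 0.18 -0.37  0.28] w 0.0461 44.2
TCP s 0.0686 tool M [-0.387 -0.275 -0.147] tool F [-2.9 -0.1 -2.8]
ptr 23 0.06948303749312348
```

View pics/c5.png

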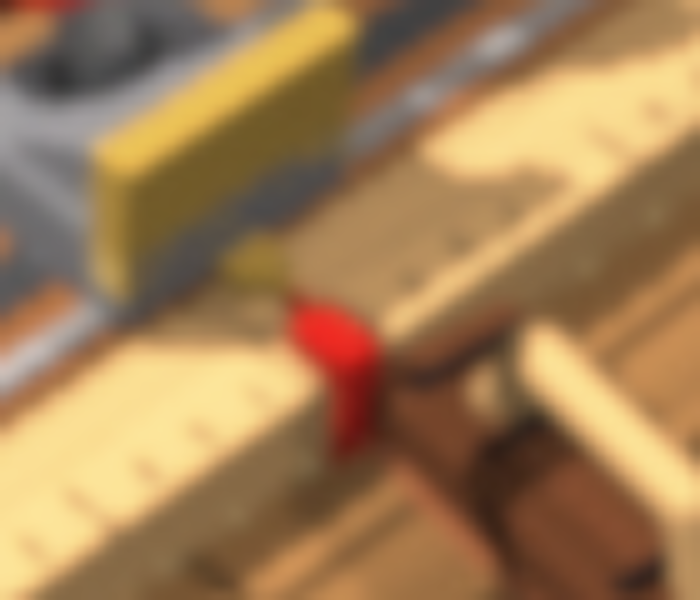

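The pointer at crop (258,262) lines up with the red nib at (297,298) along the rail's x. Now I'll tighten in steps, watching the torque.

Emit:
{"fn": "servo_tool", "kwargs": {"moves": "0 0 0 5 0.04; 0 0 0 10 0.04; 0 0 0 15 0.04; 0 0 0 20 0.04"}}

```text
time: 15.33
position: [0.6061, 0.0603, 0.1175]
tool_rot: [0.3, 0.918, 0.069, 0.25]
ft_force: [2.6, 1.8, 4.7]
grip_width: 0.0461
grip_force: 44.0
```

```bash
python3 -c "
from h import *
tq()"
```

```text
t 15.33 p [0.6061 0.0603 0.1175] q [-0.096  0.609  1.957  0.451  0.057 -1.48 ] 
 z [ 0.501 -0.023 -0.865] y [0.516 0.811 0.276] F [2.6 1.8 4.7] M [ 0.34 -0.71  0.54] w 0.0461 44.0
TCP s 0.0692 tool M [-0.88  -0.251 -0.276] tool F [-2.7  4.1 -2.8]
```

Emit:
{"fn": "servo_tool", "kwargs": {"moves": "0 0 0 3 0.04; 0 0 0 6 0.04; 0 0 0 9 0.04"}}

```text
time: 15.58
position: [0.6065, 0.0602, 0.1177]
tool_rot: [0.37, 0.892, 0.088, 0.245]
ft_force: [4.1, 0.9, 5.0]
grip_width: 0.0461
grip_force: 44.0
```

```bash
python3 -c "
from h import *
tq()"
```

```text
t 15.58 p [0.6065 0.0602 0.1177] q [-0.096  0.609  1.956  0.451  0.056 -1.324] 
 z [ 0.502 -0.024 -0.865] y [0.617 0.711 0.338] F [4.1 0.9 5. ] M [ 0.16 -0.71  0.46] w 0.0461 44.0
TCP s 0.0691 tool M [-0.763 -0.249 -0.307] tool F [-3.7  4.9 -2.3]
```

Emit:
{"fn": "servo_tool", "kwargs": {"moves": "0 0 0 3 0.04; 0 0 0 6 0.04; 0 0 0 6 0.04"}}

```text
time: 15.83
position: [0.6068, 0.0603, 0.1179]
tool_rot: [0.416, 0.871, 0.101, 0.24]
ft_force: [4.2, 1.7, 4.3]
grip_width: 0.0465
grip_force: 44.4
```

```bash
python3 -c "
from h import *
tq()"
```

```text
t 15.83 p [0.6068 0.0603 0.1179] q [-0.096  0.609  1.956  0.451  0.056 -1.22 ] 
 z [ 0.502 -0.024 -0.865] y [0.677 0.633 0.376] F [4.2 1.7 4.3] M [ 0.35 -0.7   0.25] w 0.0465 44.4
TCP s 0.0692 tool M [-0.81  -0.114 -0.025] tool F [-2.4  5.6 -1.7]
```

Emit:
{"fn": "servo_tool", "kwargs": {"moves": "0 0 0 3 0.04; 0 0 0 6 0.04; 0 0 0 6 0.04"}}

```text
time: 16.08
position: [0.6072, 0.0605, 0.1181]
tool_rot: [0.461, 0.849, 0.113, 0.235]
ft_force: [5.0, 3.7, 5.9]
grip_width: 0.0464
grip_force: 44.3
```

```bash
python3 -c "
from h import *
tq()"
```

```text
t 16.08 p [0.6072 0.0605 0.1181] q [-0.095  0.609  1.955  0.451  0.056 -1.115] 
 z [ 0.503 -0.023 -0.864] y [0.728 0.55  0.409] F [5.  3.7 5.9] M [ 0.42 -0.76  0.42] w 0.0464 44.3
TCP s 0.0694 tool M [-0.952  0.066 -0.134] tool F [-0.9  8.1 -2.6]
```

Emit:
{"fn": "servo_tool", "kwargs": {"moves": "0 0 0 2.5 0.04; 0 0 0 5 0.04"}}

```text
time: 16.25
position: [0.6074, 0.0607, 0.1183]
tool_rot: [0.496, 0.828, 0.124, 0.23]
ft_force: [5.9, 5.2, 5.4]
grip_width: 0.0461
grip_force: 43.8
```

```bash
python3 -c "
from h import *
tq()"
```

```text
t 16.25 p [0.6074 0.0607 0.1183] q [-0.095  0.609  1.955  0.45   0.056 -1.029] 
 z [ 0.503 -0.023 -0.864] y [0.765 0.477 0.433] F [5.9 5.2 5.4] M [ 0.29 -0.88  0.92] w 0.0461 43.8
TCP s 0.0695 tool M [-1.123  0.201 -0.626] tool F [ 0.8  9.3 -1.8]
```

Emit:
{"fn": "servo_tool", "kwargs": {"moves": "0 0 0 2.5 0.04; 0 0 0 5 0.04"}}

```text
time: 16.42
position: [0.6077, 0.0608, 0.1184]
tool_rot: [0.532, 0.806, 0.134, 0.224]
ft_force: [6.2, 5.5, 5.7]
grip_width: 0.0463
grip_force: 43.7
```

```bash
python3 -c "
from h import *
tq()"
```

```text
t 16.42 p [0.6077 0.0608 0.1184] q [-0.095  0.609  1.954  0.45   0.056 -0.942] 
 z [ 0.503 -0.023 -0.864] y [0.797 0.399 0.454] F [6.2 5.5 5.7] M [ 0.28 -0.83  1.07] w 0.0463 43.7
TCP s 0.0697 tool M [-1.087  0.377 -0.768] tool F [ 1.8  9.7 -1.9]
```

Emit:
{"fn": "servo_tool", "kwargs": {"moves": "0 0 0 0 0.04; 0 0 0 0 0.087; 0 0 0 0 0.087; 0 0 0 0 0.087; 0 0 0 0 0.087; 0 0 0 0 0.087; 0 0 0 0 0.087; 0 0 0 0 0.087"}}

```text
time: 17.08
position: [0.6042, 0.0602, 0.1161]
tool_rot: [0.533, 0.806, 0.132, 0.221]
ft_force: [-0.5, -0.2, 0.0]
grip_width: 0.0831
grip_force: 0.0
```

```bash
python3 -c "
from h import *
tq(); ptr()"
```

```text
t 17.08 p [0.6042 0.0602 0.1161] q [-0.097  0.61   1.959  0.451  0.058 -0.942] 
 z [ 0.497 -0.023 -0.868] y [0.801 0.396 0.448] F [-0.5 -0.2  0. ] M [0.01 0.33 0.  ] w 0.0831 0.0
TCP s 0.0691 tool M [ 0.296  0.136 -0.005] tool F [-0.  -0.4 -0.3]
ptr 26 0.06789502185199633
```

Emit:
{"fn": "servo_tool", "kwargs": {"moves": "0 0 -0.02 0 0.087; 0 0 -0.04 0 0.087; 0 0 -0.07 0 0.087; 0 0 -0.1 0 0.087; 0 0 -0.13 0 0.087; 0 0 -0.13 0 0.087"}}

```text
time: 17.63
position: [0.5392, 0.0636, 0.2334]
tool_rot: [0.532, 0.805, 0.134, 0.224]
ft_force: [-0.9, 0.4, 0.8]
grip_width: 0.0877
grip_force: 0.0
```

```bash
python3 -c "
from h import *
tq(); im=ptr(); ptr(); t=cams.camera('top'); print(blobs(t,'red'),blobs(im,'red')); cv2.imwrite('pics/c6.png',np.hstack([cv2.resize(im[150:260,290:400],(400,400),interpolation=2),t[100:300,120:520]][:1]+[cv2.resize(t[100:300,170:370],(400,400))]))"
```

```text
t 17.63 p [0.5392 0.0636 0.2334] q [-0.104  0.312  2.02   0.104  0.285 -0.599] 
 z [ 0.503 -0.023 -0.864] y [0.798 0.398 0.454] F [-0.9  0.4  0.8] M [-0.05  0.3   0.01] w 0.0877 0.0
TCP s 0.0715 tool M [ 0.29   0.086 -0.044] tool F [ 0.5 -0.2 -1.2]
ptr 25 0.06755404401801243
ptr 25 0.06815415740417258
[([289.1, 162.8], [287, 160, 5, 8, 22]), ([288.5, 192.3], [281, 187, 14, 15, 91])] [([335.2, 183.2], [326, 175, 18, 16, 171]), ([363.9, 226.2], [359, 221, 9, 14, 65])]
```

View pics/c6.png

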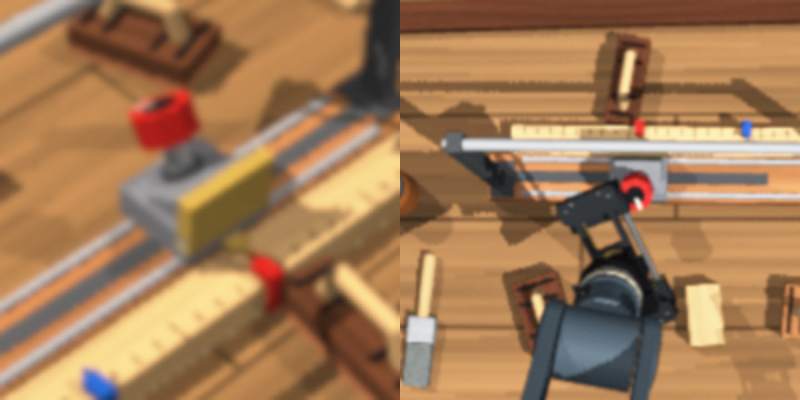

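```bash
python3 -c "
from h import *
for z in (.113,.12):
  print([(plane(n,b,z)-plane(n,a,z)).round(4) for n,a,b in (('scene',(313.35,196.45),(335.2,183.2)),('top',(314.3,194.6),(288.5,192.3)))])
im=cams.camera('scene');h0=cv2.imread('pics/scene0.png')
def plate(i,x0,x1,y0,y1):
    h=cv2.cvtColor(i,cv2.COLOR_BGR2HSV); k=(abs(h[...,0].astype(int)-23)<3)&(h[...,1]>150)&(h[...,2]>80); k2=np.zeros_like(k);k2[y0:y1,x0:x1]=k[y0:y1,x0:x1]
    n,l,q,c=cv2.connectedComponentsWithStats(k2.astype(np.uint8)); j=1+np.argmax(q[1:,4]); return c[j],q[j]
a=plate(h0,310,350,195,240);b=plate(im,330,375,180,226);print(a,b)
print((plane('scene',b[0],.09)-plane('scene',a[0],.09)).round(4))
"
```

```text
[array([0.001, 0.077, 0.   ]), array([0.0067, 0.0732, 0.    ])]
[array([0.001 , 0.0763, 0.    ]), array([0.0067, 0.0728, 0.    ])]
(array([329.70175439, 212.87719298]), array([319, 206,  23,  15,  57], dtype=int32)) (array([351.82142857, 198.71428571]), array([341, 192,  22,  15,  56], dtype=int32))
[0.0014 0.0788 0.    ]
```

```bash
python3 -c "
from rig import job
print(job.hand_in())"
```

```text
the job is handed in; nothing more can be done
None
```

I freed the stop, slid it to the red marker and locked it, then released it and handed the job in. The pointer measured within about 2 mm of the marker; knob torque was about 0.45 N m above loose. No verdict came back.

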